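Set the zoom ring to its storage mark

TASK

Turn the zoom ring of the standing lens, by its lever or by the ring itself, until the lever points the same way as the index bar at the foot of the lens and lies straight above it. Then let go and leave the lever there; do not move the other things on the desk.

Things in the scene. Friction and masses are not known exactly. Their poses are not given: they have to be found in the camera images.
- lens: Short black zoom lens standing upright, glass up, on a round aluminium plate (90 mm across, 10 mm high) screwed to the desk: it cannot move. Origin on the desk, on the lens axis; z up; x along the index bar. Fixed barrel 56-60 mm in diameter up to height 50 mm; above it the zoom ring, 62 mm in diameter, heights 51 to 99 mm (the top), all of which turns.
- lever (a point): Grip point of the zoom lever, a black clip-on bar fixed to the zoom ring pointing radially outward from 31 to 90 mm from the lens axis, 12 mm wide, 22 mm high (heights 61 to 83 mm), white line along its top. The point is 66 mm from the axis, 72 mm above the desk, mid width and mid height of the lever; x outward along it, z up.
- index (a point): Point on the aluminium index bar, which lies radially at the foot of the lens, 20 to 120 mm out from the lens axis, 12 mm wide, top 16 mm above the desk, black line along its middle. The point is on its top, mid width, 100 mm from the axis: the way the lever is to point.
- zoom_ring (a joint): Angle of the zoom ring about the lens axis, rad: 0 with the lever straight above the index bar, growing anticlockwise seen from above. Starts at 0.7 to 1.4. Stops at -0.6 and 1.8: no stop or click at the mark. Steady friction about 0.12 N m (1.8 N at the lever's grip point), no spring: it stays where it is left.
- organizer_drawer0_handle (a point): Bar handle of the upper drawer of a smoke plastic organizer (200 x 240 mm, 120 mm high, fixed, a bystander). The drawer stands 30 to 70 mm open; leave it so. The point is the middle of the handle; the cabinet lies behind it, away from the robot.
- level: Steel hot shoe level, 26 x 60 mm, 22 mm high, loose bystander beside the drawer's open front. Origin under its centre, z up.
- blower: Blue silicone rocket blower standing on four fins, 72 mm across, 128 mm high, loose bystander. Origin under its centre, z up.
- coaster: Round ceramic coaster, 96 mm across, 9 mm thick, loose bystander. Origin under its centre, z up.
Mind the look-alikes: they are no part of the job. Of the things that look like the lens, the larger one is meant.

How it is judged:
By the outcome, as a careful person would: the job done as asked, in the order asked, and still so for the second after the job is handed in, with the robot touching nothing.
It also fails if it takes over 35 s, if anything falls off the work surface, if the arm or the gripper's body presses on something with over 40 N, if the wrist force passes 120 N, or if a joint passes its speed limit or range.

ROBOT

A 7-joint arm with a two-finger parallel gripper is mounted at the origin on the work surface. World frame = base frame: x ahead of the robot, y to its left, z up, the work surface at z = 0. Lengths are in m, angles in rad, forces in N, time in s.
With the tool pointing down it reaches from about 0.425 to 0.875 m from the base axis. Payload 4.7 kg.
Tool frame: the origin (TCP) lies midway between the tips of the shut fingers; the grasp point (between the pads) lies 19 mm behind it; z points along the fingers, y is the direction in which the jaws open and shut (so a half turn about z gives the same grasp; the last joint's range is limited). The gripper opens to 87 mm and grips with 3 to 60 N. Pads are 19 mm wide; open, the fingers measure 117 mm over their backs; the gripper's body (75 mm by 190 mm) begins 51 mm behind the grasp point.
Start: joints at [-1.239, 0.321, -0.07, 1.45, 0.023, 1.371, -0.057], TCP at [0.203, 0.617, 0.223] pointing down, gripper open.
Joint ranges: [-2.86, 2.86], [-0.3, 2.09], [-1.38, 1.24], [0.06, 2.45], [-1.56, 4.7], [0.09, 2.05], [-2.69, 2.69]. Speed limits (rad/s): [2.57, 2.57, 3.14, 3.14, 3.14, 3.14, 3.14].

INTERFACE

Orientations are given as a rotation vector (axis times angle).
In Python, from bench import get_state, eyes, job gives the robot as it stands. The module is installed in compiled form; this text tells all that it offers.
- The arm moves only by the shell command python3 -m jog 'ROWS' [FORCE]. ROWS is JSON, a list that holds one entry, the list of rows, each a list of 5 numbers: the opening, from 0 (shut) to 1 (fully open), then the shift along the tool's x, y, z in units of 40 mm (1.0 is 40 mm), then the turn about the tool's z in units of 5 degrees (1.0 is 5 degrees). In form: [[[jaw, dx, dy, dz, turn], ...]]. A call has 1 to 10 rows; each row shifts and turns the commanded pose from where the row before left it, along the tool's axes as they then stand; what a row does not reach is not made up. A row lasts 1/8 s, in which the tool goes at most 62.5 mm and 10.7 degrees, less where a joint would pass 70% of its speed; a pose out of reach is approached as far as the arm can. A call is refused whole if a number of a shift passes 1 or a number of a turn 1, either way. A call with a gripper value outside its range is refused whole. The fingers move at their own pace and stop on an object; FORCE is the grip in N (left out, the last holds). Time passes only in rows, so rows that do not move let the fingers close. It gives the time, the measured TCP pose, the force and the opening at its end, in the units of the state.
- get_state(): the state, without advancing time (a new reading comes with each control period).
- eyes.get_image(name): name is "scene" or "top" or "wrist"; returns (picture, depth): 400x640x3 uint8, red, green, blue; 400x640 float32, m along the optical axis (not along the pixel's ray), 0 where there is no reading.
- eyes.camera_params(name): a dict with "camera_matrix" (3x3 intrinsics, pixels), "pose" (4x4, takes a point from camera to world coordinates); the wrist camera has in their place "mount" (4x4, takes a point from camera to tool coordinates, whose origin is the TCP and whose axes are the flange's). Camera axes: x right, y down, z forward; pixel columns grow to the right and rows downward; lengths in m; the calibration is good to about 2 mm. A picture is of the moment at which its call begins: read the wrist's pose just before it. camera_params takes no time and is no camera call.
- job.close_job(): hands the job in, once; it reports no verdict.
The state is a dict: "time": time; "joint_positions": joint angles; "qd": joint speeds; "joint_torque": joint torques, N m; "position": TCP position; "tool_rot": TCP orientation; "ft_force": force on the tool from outside, world axes, zero at the start; "torque": the same for the moment, N m; "grip_width": opening from 0.0 (shut) to 1.0 (fully open).
Only numpy, scipy, OpenCV 4.12 (cv2) and the standard library are available. Lean on these libraries where they do the work, as an engineer would, in place of code of your own. Each camera call takes 0.05 s, during which the arm holds its last target. There are 200 camera calls.

## Working session

There is one attempt and no reset: what is moved stays moved. The work goes in short steps, Python scripts to look and compute and a shell command to move; the robot and the scene stay as the last step left them, time stands still between calls to the robot, and variables do not carry over. Pictures are saved under pics/ and viewed, about 8 in all and at most 12, crops included, and the job is handed in when it is done.

```bash
mkdir -p pics; cat > h.py <<'E'
import numpy as np, cv2
from bench import get_state, eyes, job
from scipy.spatial.transform import Rotation as R
def grab(name, fn):
    s=get_state(); im,d=eyes.get_image(name); p=eyes.camera_params(name)
    if 'pose' in p: T=np.array(p['pose'])
    else:
        W=np.eye(4); W[:3,:3]=R.from_rotvec(s['tool_rot']).as_matrix(); W[:3,3]=s['position']; T=W@np.array(p['mount'])
    K=np.array(p['camera_matrix'])
    cv2.imwrite('pics/'+fn+'.png',im[:,:,::-1]); np.savez('pics/'+fn+'.npz',im=im,d=d,T=T,K=K)
    return im,d,T,K
def cloud(d,T,K):
    v,u=np.mgrid[:d.shape[0],:d.shape[1]]
    P=np.stack([(u-K[0,2])/K[0,0]*d,(v-K[1,2])/K[1,1]*d,d],-1)
    return P@T[:3,:3].T+T[:3,3]
def proj(P,T,K):
    q=(np.asarray(P)-T[:3,3])@T[:3,:3]; q=q@K.T; return q[...,:2]/q[...,2:]
E
python3 - <<'E'
from h import *
s=get_state(); print({k:np.round(s[k],3) for k in s})
for n in('top','scene'):
    im,d,T,K=grab(n,n); print(n,T.round(3).tolist(),K.round(1).tolist())
E
```

```text
{'time': np.float64(0.0), 'joint_positions': array([-1.239,  0.322, -0.07 ,  1.452,  0.023,  1.371, -0.057]), 'qd': array([ 0.   ,  0.001, -0.002,  0.001, -0.   , -0.001,  0.   ]), 'joint_torque': array([-0.0000e+00, -4.9130e+01, -4.0400e-01, -3.1252e+01, -6.4000e-02,
        4.4000e-02,  0.0000e+00]), 'position': array([0.203, 0.617, 0.221]), 'tool_rot': array([-4.970e-01, -3.102e+00,  3.000e-03]), 'ft_force': array([-0.103, -0.706,  0.289]), 'torque': array([-0.01 ,  0.027,  0.041]), 'grip_width': np.float64(0.999)}
top [[-0.011, -0.993, 0.121, 0.362], [-1.0, 0.011, -0.001, 0.012], [-0.001, -0.121, -0.993, 1.373], [0.0, 0.0, 0.0, 1.0]] [[444.6, 0.0, 318.3], [0.0, 444.6, 204.7], [0.0, 0.0, 1.0]]
scene [[-0.291, 0.584, -0.758, 1.404], [0.956, 0.19, -0.221, 0.274], [0.015, -0.789, -0.614, 0.813], [0.0, 0.0, 0.0, 1.0]] [[412.3, 0.0, 317.6], [0.0, 412.3, 195.5], [0.0, 0.0, 1.0]]
```

View pics/top.png

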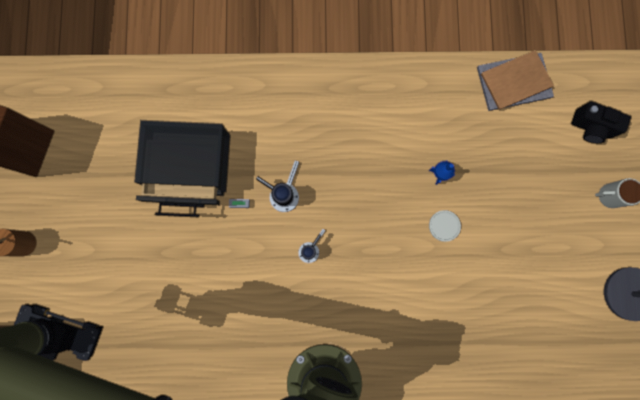

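View pics/scene.png

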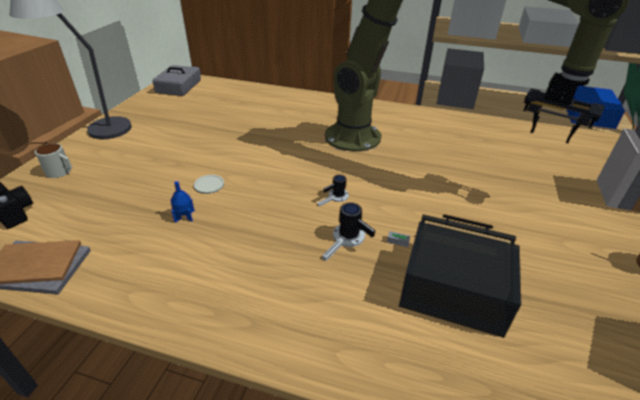

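The top view shows the large lens at about (284,195), with its index bar running to (296,163) and its lever to (260,180). The small look-alike is at (308,252), the level at (240,203) and the drawer handle at (178,210). Next I'll measure these.

```bash
python3 - <<'E'
from h import *
z=np.load('pics/top.npz'); im,d,T,K=z['im'],z['d'],z['T'],z['K']
P=cloud(d,T,K)
c=P[195,284,:2]; print('approx',P[195,284])
r=np.zeros(d.shape,bool); r[145:225,245:320]=True
Z=P[...,2]
top=r&(Z>.092)&(Z<.106); print('top n',top.sum(),P[top].mean(0), (P[top].max(0)+P[top].min(0))/2, np.ptp(P[top],axis=0))
c=((P[top].max(0)+P[top].min(0))/2)[:2]
rad=np.hypot(P[...,0]-c[0],P[...,1]-c[1])
lev=r&(Z>.074)&(Z<.092)&(rad>.04)&(rad<.1)
idx=r&(Z>.010)&(Z<.022)&(rad>.05)&(rad<.13)
for n,m in(('lever',lev),('idx',idx)):
    q=P[m]; a=np.arctan2(q[:,1]-c[1],q[:,0]-c[0]); print(n,m.sum(),q.mean(0),np.median(a),a.std(),rad[m].max())
for n,(v,u) in dict(level=(203,240),handle=(213,178),small=(252,308)).items(): print(n,P[v,u])
v=slice(140,265);big=cv2.resize(im[v,120:340],None,fx=3.5,fy=3.5,interpolation=cv2.INTER_CUBIC)
cv2.imwrite('pics/crop.png',big[:,:,::-1])
E
```

```text
approx [0.54578048 0.11052798 0.09983257]
top n 348 [0.55249909 0.11773516 0.09962081] [0.55334631 0.1179533  0.09928303] [0.0614006  0.06087328 0.01321627]
lever 70 [0.58905911 0.17149906 0.0828765 ] 0.9838457346781877 0.059569209968396715 0.08934869977468668
idx 110 [0.61314561 0.11745232 0.01641019] -0.3263014722061697 0.8413074808633064 0.12261859228089184
level [0.5340955  0.25181239 0.01902134]
handle [0.49748203 0.41798202 0.09243025]
small [0.38159584 0.04310112 0.07021175]
```

View pics/crop.png

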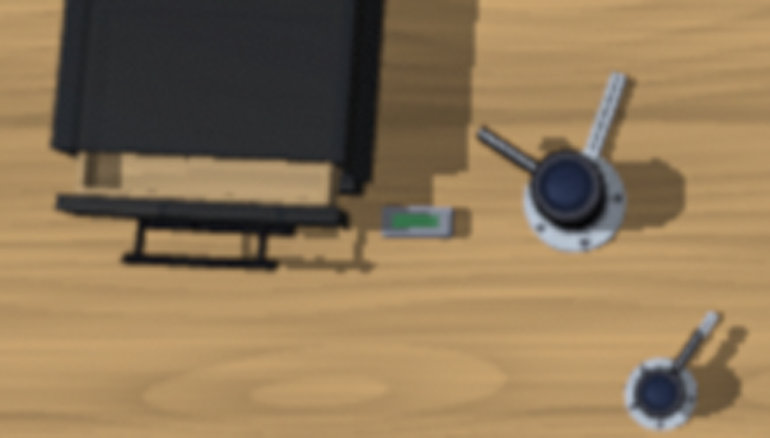

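The lens axis is near (0.5525, 0.1175), with the top at 0.0996 m and 61 mm across, both as expected. The lever points at about 0.98 rad and the index at about -0.32 rad. I'll move above the lens, then straddle the ring with the jaws across the lever.

```bash
python3 -m jog '[[[1,-0.76,-0.57,0,0],[1,-0.76,-0.57,0,0],[1,-0.76,-0.57,0,0],[1,-0.76,-0.57,0,0],[1,-0.76,-0.57,0,0],[1,-0.76,-0.57,0,0],[1,-0.76,-0.57,0,0],[1,-0.76,-0.57,0,0]]]'; python3 -m jog '[[[1,-0.76,-0.57,0,0],[1,-0.76,-0.57,0,0],[1,-0.76,-0.57,0,0],[1,-0.76,-0.57,0,0],[1,-0.76,-0.57,0,0],[1,-0.76,-0.57,0,0],[1,-0.5,-0.37,0,0],[1,-0.2,-0.2,0,0],[1,0,0,0,0],[1,0,0,0,0]]]'
python3 - <<'E'
from h import *
s=get_state(); print(s['time'],s['position'],s['joint_positions'].round(3)); print(R.from_rotvec(s['tool_rot']).as_matrix().round(3))
im,d,T,K=grab('wrist','w1')
E
```

```text
time: 1.1
position: [0.3776, 0.3669, 0.2222]
tool_rot: [-0.497, -3.102, 0.001]
ft_force: [0.7, 0.7, -0.1]
grip_width: 0.996
time: 2.35
position: [0.5264, 0.1523, 0.2224]
tool_rot: [-0.494, -3.102, -0.001]
ft_force: [0.6, 0.5, 0.1]
grip_width: 1.003
2.35 [0.52644119 0.15227959 0.22243519] [-0.651  0.102  0.346  1.719 -0.036  1.327  0.958]
[[-0.951  0.311 -0.001]
 [ 0.311  0.951  0.001]
 [ 0.001  0.    -1.   ]]
```

View pics/w1.png

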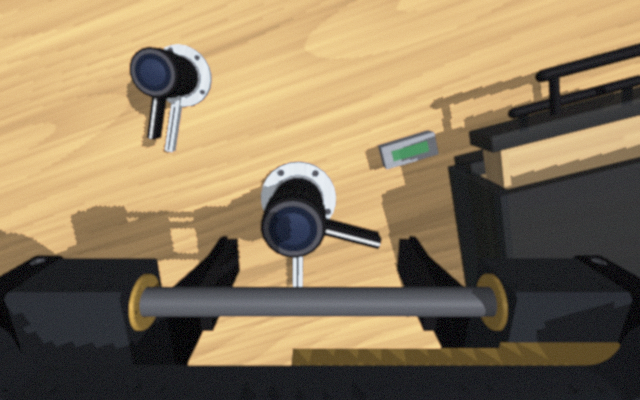

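The wrist view shows the big lens at about (295,228), its lever to (380,240) and its index bar running straight down to (297,285). The small lens is at (155,75). Next I'll refine the axis and angles from this depth image and from the top view.

```bash
cat >> h.py <<'E'
def meas(P,im,c0,c=None):
    Z=P[...,2]; near=np.hypot(P[...,0]-c0[0],P[...,1]-c0[1])
    t=P[(near<.045)&(Z>.094)&(Z<.104)][:,:2].astype(np.float32)
    if c is None:
        (cx,cy),r=cv2.minEnclosingCircle(t); print('top n',len(t),'circle',cx,cy,r,'mean',t.mean(0)); c=t.mean(0)
    rad=np.hypot(P[...,0]-c[0],P[...,1]-c[1]); out={}
    for n,lo,hi,r0,r1 in(('lever',.079,.087,.04,.1),('index',.012,.020,.055,.125)):
        a=np.arctan2(P[...,1]-c[1],P[...,0]-c[0])
        w=(a>-.8)&(a<1.6) if n=='lever' else (a>-.7)&(a<.1)
        m=w&(Z>lo)&(Z<hi)&(rad>r0)&(rad<r1); q=P[m][:,:2].astype(np.float32)
        if len(q)<8: print(n,len(q)); continue
        vx,vy,x,y=cv2.fitLine(q,cv2.DIST_HUBER,0,.001,.001).ravel()
        if vx*(x-c[0])+vy*(y-c[1])<0: vx,vy=-vx,-vy
        off=vx*(y-c[1])-vy*(x-c[0])
        out[n]=np.arctan2(q[:,1].mean()-c[1],q[:,0].mean()-c[0])
        print(n,len(q),'rad ang',out[n].round(4),'line ang',round(float(np.arctan2(vy,vx)),4),'off mm',round(1000*float(off),2),'z',P[m][:,2].mean().round(4))
    return c,out
E
python3 - <<'E'
from h import *
for f in('top','w1'):
    z=np.load(f'pics/{f}.npz'); P=cloud(z['d'],z['T'],z['K']); print(f); meas(P,z['im'],(.5525,.1175))
E
```

```text
top
top n 323 circle 0.5532190203666687 0.11781928688287735 0.030959468334913254 mean [0.5527454  0.11809172]
lever 56 rad ang 0.9738 line ang 0.9355 off mm 2.66 z 0.0831
index 69 rad ang -0.3431 line ang -0.3433 off mm 0.02 z 0.0162
w1
top n 3111 circle 0.5529454350471497 0.11830047518014908 0.031072448939085007 mean [0.55155766 0.11890188]
lever 549 rad ang 0.9626 line ang 0.9824 off mm -1.28 z 0.0813
index 260 rad ang -0.3418 line ang -0.342 off mm 0.02 z 0.0144
```

```bash
python3 -m jog '[[[1,-0.45,-0.3,0,0],[1,-0.45,-0.31,0,0],[1,0,0,0,-1],[1,0,0,0,-1],[1,0,0,0,-1],[1,0,0,0,-1],[1,0,0,0,-1],[1,0,0,0,-1],[1,0,0,0,-1],[1,0,0,0,-1]]]'; python3 -m jog '[[[1,0,0,0,-1],[1,0,0,0,-1],[1,0,0,0,-1],[1,0,0,0,-1],[1,0,0,0,-1],[1,0,0,0,-1],[1,0,0,0,-0.8],[1,0,0,0,0],[1,0,0,0,0]]]'
python3 - <<'E'
from h import *
s=get_state(); print(s['time'],s['position'],s['joint_positions'].round(3)); M=R.from_rotvec(s['tool_rot']).as_matrix();print(M.round(3))
print('shift units',(M.T@(np.array([.553,.118,.059])-s['position'])/.04).round(3), 'x yaw',np.degrees(np.arctan2(M[1,0],M[0,0])))
E
```

```text
time: 3.65
position: [0.5533, 0.1178, 0.2226]
tool_rot: [-0.601, 3.083, 0.001]
ft_force: [-0.3, -0.3, 1.2]
grip_width: 1.001
time: 4.78
position: [0.5535, 0.117, 0.2226]
tool_rot: [-1.47, 2.777, 0.0]
ft_force: [-0.8, 0.9, -0.0]
grip_width: 0.999
4.775 [0.55353047 0.11704228 0.22255854] [-0.52   0.141  0.293  1.676 -0.042  1.331  2.325]
[[-0.562 -0.827 -0.   ]
 [-0.827  0.562  0.   ]
 [-0.     0.    -1.   ]]
shift units [-0.012  0.024  4.089] x yaw -124.22022496175822
```

Centred to about 1 mm. Now I'll descend and grip the ring.

```bash
python3 -m jog '[[[1,0,0.02,0.6,0],[1,0,0,0.6,0],[1,0,0,0.6,0],[1,0,0,0.6,0],[1,0,0,0.5,0],[1,0,0,0.5,0],[1,0,0,0.4,0],[1,0,0,0.3,0],[1,0,0,0,0]]]' && python3 -m jog '[[[0.6,0,0,0,0],[0.6,0,0,0,0],[0.6,0,0,0,0],[0.6,0,0,0,0],[0.6,0,0,0,0],[0.6,0,0,0,0]]]' 20
```

```text
time: 5.9
position: [0.5524, 0.1168, 0.0577]
tool_rot: [1.469, -2.775, -0.0]
ft_force: [-0.1, -0.5, -0.6]
grip_width: 0.998
time: 6.65
position: [0.5535, 0.1169, 0.059]
tool_rot: [-1.469, 2.776, -0.0]
ft_force: [-0.1, -0.1, 2.4]
grip_width: 0.706
```

The opening is 0.706, about 61.5 mm, so the ring is gripped. I'll turn it about 60° clockwise first.

```bash
python3 -m jog '[[[0.6,0,0,0,0.5],[0.6,0,0,0,1],[0.6,0,0,0,1],[0.6,0,0,0,1],[0.6,0,0,0,1],[0.6,0,0,0,1],[0.6,0,0,0,1],[0.6,0,0,0,1],[0.6,0,0,0,1],[0.6,0,0,0,1]]]' 25;  python3 -m jog '[[[0.6,0,0,0,1],[0.6,0,0,0,1],[0.6,0,0,0,0.5],[0.6,0,0,0,0],[0.6,0,0,0,0]]]'
python3 - <<'E'
from h import *
s=get_state(); M=R.from_rotvec(s['tool_rot']).as_matrix(); print(s['torque'],'x yaw',np.degrees(np.arctan2(M[1,0],M[0,0])))
for n in('wrist','top'):
    im,d,T,K=grab(n,n+'2'); print(n); meas(cloud(d,T,K),im,(.553,.118),np.array([.553,.118]))
E
```

```text
time: 7.9
position: [0.5529, 0.118, 0.059]
tool_rot: [0.225, -3.133, -0.002]
ft_force: [-1.6, 1.5, 4.2]
grip_width: 0.709
time: 8.52
position: [0.5528, 0.1183, 0.059]
tool_rot: [-0.113, -3.139, -0.003]
ft_force: [-1.7, 4.0, 5.6]
grip_width: 0.71
[ 0.31333609  0.4477282  -0.06776206] x yaw 175.88941714775376
wrist
lever 0
index 15 rad ang -0.377 line ang -1.7969 off mm 103.02 z 0.0142
top
lever 0
index 37 rad ang -0.3428 line ang -0.3032 off mm -4.05 z 0.0161
```

View pics/wrist2.png

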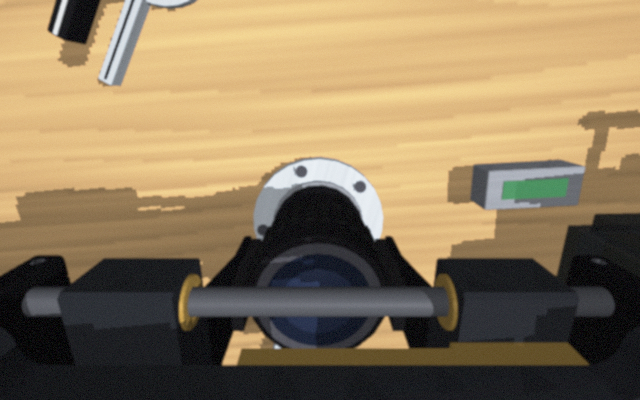

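The picture shows the ring between the pads, with the lever hidden below the gripper. I'll finish the turn, release, rise straight up and back away to get a clear look.

```bash
python3 -m jog '[[[0.6,0,0,0,1],[0.6,0,0,0,1],[0.6,0,0,0,1],[0.6,0,0,0,0.1],[0.6,0,0,0,0],[0.6,0,0,0,0],[1,0,0,0,0],[1,0,0,0,0],[1,0,0,0,0],[1,0,0,0,0]]]';  python3 -m jog '[[[1,0,0,-0.5,0],[1,0,0,-0.8,0],[1,0,0,-0.8,0],[1,0,0,-0.8,0],[1,-0.4,0,-0.8,0],[1,-0.8,0,-0.4,0],[1,-0.8,0,0,0],[1,-0.6,0,0,0],[1,0,0,0,0],[1,0,0,0,0]]]'
python3 - <<'E'
from h import *
s=get_state(); M=R.from_rotvec(s['tool_rot']).as_matrix(); print('x yaw',np.degrees(np.arctan2(M[1,0],M[0,0])))
for n in('wrist','top'):
    im,d,T,K=grab(n,n+'3'); print(n); meas(cloud(d,T,K),im,(.553,.118),np.array([.553,.118]))
E
```

```text
time: 9.88
position: [0.553, 0.1165, 0.0584]
tool_rot: [-0.538, -3.095, 0.001]
ft_force: [0.8, 0.0, -0.8]
grip_width: 0.985
time: 11.12
position: [0.6503, 0.0821, 0.2222]
tool_rot: [-0.537, -3.094, -0.0]
ft_force: [-0.4, 0.2, -0.4]
grip_width: 1.004
x yaw 160.3003521384809
wrist
lever 705 rad ang -0.3313 line ang -0.3407 off mm 0.61 z 0.0812
index 118 rad ang -0.3372 line ang 0.0132 off mm -38.84 z 0.0143
top
lever 0
index 0
```

View pics/wrist3.png

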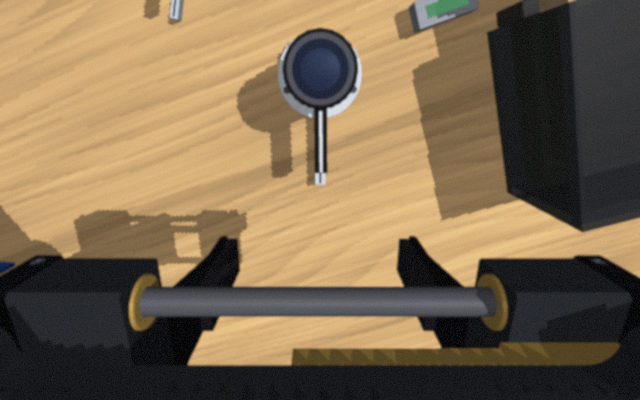

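The lever now lies over the index bar at about (320,145), and the bar's tip shows at (320,180). I'll check the fine alignment, referring everything to this same image.

```bash
python3 - <<'E'
from h import *
z=np.load('pics/wrist3.npz'); im,d,T,K=[z[k] for k in('im','d','T','K')]; P=cloud(d,T,K)
Z=P[...,2]; g=im.mean(2)
near=np.hypot(P[...,0]-.553,P[...,1]-.118)
t=P[(near<.045)&(Z>.094)&(Z<.104)][:,:2].astype(np.float32); (cx,cy),r=cv2.minEnclosingCircle(t); print('circle',cx,cy,r)
# ellipse fit of top rim outline
m=((near<.045)&(Z>.094)&(Z<.104)).astype(np.uint8); cnt=max(cv2.findContours(m,0,1)[0],key=len)
print('rim px',cv2.fitEllipse(cnt))
c=np.array([cx,cy])
meas(P,im,c,c)
# white line along lever (rows), index tip centre; rays intersected with known heights
def ray(u,v,h):
    k=T[:3,:3]@np.array([(u-K[0,2])/K[0,0],(v-K[1,2])/K[1,1],1]); return (T[:3,3]+k*(h-T[2,3])/k[2])[:2]
def rep(n,v,u,h):
    p=ray(u,v,h)-c; print(n,v,round(u,2),'r',np.hypot(*p).round(4),'ang deg',np.degrees(np.arctan2(p[1],p[0])).round(2))
for v in range(112,174,6):
    w=np.clip(g[v,312:330]-110,0,None)
    if w.sum()>0: rep('white',v,(w*np.arange(312,330)).sum()/w.sum(),.083)
for v in range(172,188,2): print(v,g[v,308:334].astype(int))
cv2.imwrite('pics/crop3.png',cv2.resize(im[20:200,260:400],None,fx=4,fy=3.3,interpolation=cv2.INTER_CUBIC)[:,:,::-1])
E
```

```text
circle 0.5534029603004456 0.1182212233543396 0.031031429767608643
rim px ((319.5909423828125, 67.61226654052734), (74.73519897460938, 80.15713500976562), 0.31918299198150635)
lever 699 rad ang -0.3364 line ang -0.3421 off mm 0.36 z 0.0812
index 118 rad ang -0.3402 line ang 0.0132 off mm -39.05 z 0.0143
white 112 323.91 r 0.0348 ang deg -13.32
white 118 322.75 r 0.0399 ang deg -15.57
white 124 322.68 r 0.0451 ang deg -16.1
white 130 322.94 r 0.0504 ang deg -16.19
white 136 322.78 r 0.0557 ang deg -16.64
white 142 322.57 r 0.0611 ang deg -17.07
white 148 322.03 r 0.0665 ang deg -17.68
white 154 322.57 r 0.072 ang deg -17.43
white 160 322.65 r 0.0776 ang deg -17.52
white 166 322.43 r 0.0832 ang deg -17.79
white 172 323.48 r 0.0889 ang deg -17.27
172 [100 101 100  98 101 100  96 100 104 105 106 119 150 170 156 124 107  95
 103 124 142 148 153 154 155 158]
174 [113 102  99 101 102 104 131 177 204 207 190 148 125 168 200 208 203 178
 162 153 162 162 162 166 164 169]
176 [117 102 100  98  97  97 130 180 212 215 198 153 129 174 205 217 217 191
 171 169 168 168 170 169 169 171]
178 [ 97  93  91  93  89  94 130 181 210 214 200 149 130 173 206 216 214 195
 176 168 165 170 170 164 167 165]
180 [ 94  90  99  97  95 104 131 179 210 218 199 151 130 172 209 216 215 195
 173 168 167 165 164 160 159 158]
182 [103 104 105 106 104 107 135 182 211 218 202 165 151 183 211 216 212 194
 172 161 159 158 154 154 155 158]
184 [112 111 122 126 130 124 140 167 188 195 193 185 185 191 192 196 190 175
 162 152 155 156 155 159 158 167]
186 [152 157 160 162 162 160 161 160 165 165 162 161 155 158 161 165 160 161
 160 160 163 166 170 170 172 170]
```

View pics/crop3.png

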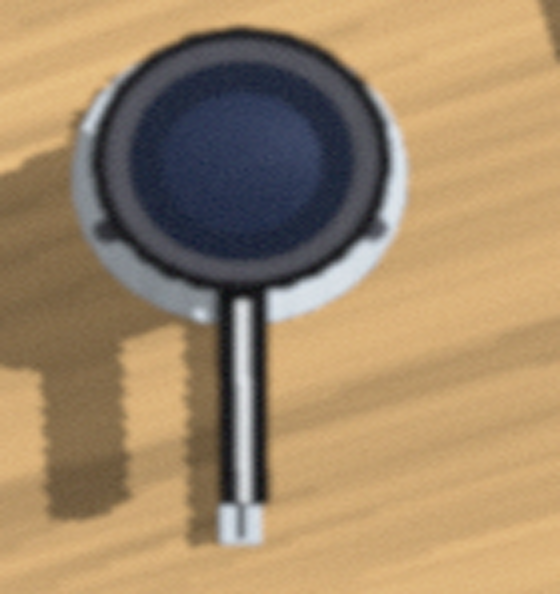

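```bash
python3 - <<'E'
from h import *
z=np.load('pics/wrist3.npz'); im,d,T,K=[z[k] for k in('im','d','T','K')]; g=im.astype(float).mean(2)
def ray(u,v,h):
    k=T[:3,:3]@np.array([(u-K[0,2])/K[0,0],(v-K[1,2])/K[1,1],1]); return (T[:3,3]+k*(h-T[2,3])/k[2])[:2]
c=ray(319.6,67.6,.099); print('c',c)
A=lambda p: np.degrees(np.arctan2(*(p-c)[::-1]))
pts=[]
for v in range(116,170,3):
    x=np.arange(315,326); w=np.clip(g[v,x]-60,0,None); u=(w*x).sum()/w.sum(); pts.append(ray(u,v,.083)); 
    if v%9==8 or v>160: print(v,u.round(2),A(pts[-1]).round(2))
q=np.array(pts,np.float32); f=cv2.fitLine(q,cv2.DIST_L2,0,.01,.01).ravel(); a=np.degrees(np.arctan(f[1]/f[0])); print('lever line ang',a,'mean',np.mean([A(p) for p in pts]), 'endwt',np.mean([A(p) for p in pts[-6:]]))
for v in (175,177,179,181):
    x=np.arange(318,323); w=np.clip(205-g[v,x],0,None); u=(w*x).sum()/w.sum()
    x2=np.arange(312,328); 
    print('index',v,u.round(2),A(ray(u,v,.016)).round(2), np.hypot(*(ray(u,v,.016)-c)).round(4))
E
```

```text
c [0.55261183 0.11844555]
116 320.17 -18.77
125 320.21 -18.86
134 320.29 -18.88
143 320.5 -18.8
152 320.51 -18.88
161 320.53 -18.94
164 320.69 -18.86
167 320.67 -18.89
lever line ang -18.968689 mean -18.85480389019396 endwt -18.901499230308975
index 175 319.79 -19.31 0.109
index 177 319.77 -19.33 0.1113
index 179 319.76 -19.34 0.1137
index 181 319.79 -19.33 0.1161
```

The lever is at about -18.9° and the index at -19.3°, so the gap is about 0.4°, or 0.5 mm at the tip. That is within calibration error, so I'll leave it. I'll check the bystanders against the first top image and hand in.

```bash
python3 - <<'E'
from h import *
a=np.load('pics/top.npz')['im']; b,d,T,K=grab('top','top4')
for n,(u0,u1,v0,v1) in dict(level=(226,252,195,212),handle=(150,203,200,220),small=(296,330,226,266),blower=(425,462,155,190),coaster=(425,466,206,246)).items():
    x=cv2.absdiff(a[v0:v1,u0:u1],b[v0:v1,u0:u1]); print(n,'mean diff',x.mean().round(1),'max',x.max())
s=get_state(); print(s['time'],s['position'],s['ft_force'])
job.close_job()
E
```

```text
level mean diff 12.8 max 21
handle mean diff 10.1 max 21
small mean diff 36.8 max 167
blower mean diff 24.5 max 59
coaster mean diff 41.6 max 63
11.275 [0.65029076 0.08256148 0.2227566 ] [0.15288951 0.43801161 0.21110914]
the job is handed in; nothing more can be done
```

```bash
python3 - <<'E'
import numpy as np, cv2
a=np.load('pics/top.npz')['im'];b=np.load('pics/top4.npz')['im']
A,B=[cv2.cvtColor(x,cv2.COLOR_RGB2GRAY) for x in(a,b)]
for n,(u0,u1,v0,v1) in dict(level=(226,252,195,212),handle=(150,203,200,220),small=(296,330,226,266),blower=(425,462,155,190),coaster=(425,466,206,246)).items():
    r=cv2.matchTemplate(B[v0-6:v1+6,u0-6:u1+6],A[v0:v1,u0:u1],cv2.TM_CCOEFF_NORMED); _,s,_,p=cv2.minMaxLoc(r); print(n,round(s,3),'shift',p[0]-6,p[1]-6)
cv2.imwrite('pics/top4c.png',cv2.resize(b[130:290,120:500],None,fx=2,fy=2)[:,:,::-1])
E
```

```text
level 1.0 shift 0 0
handle 1.0 shift 0 0
small 0.387 shift 0 0
blower 0.794 shift -1 0
coaster -0.107 shift 0 0
```

View pics/top4c.png

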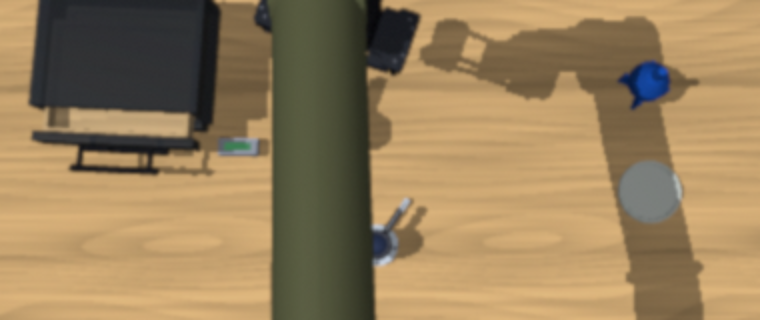

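I gripped the zoom ring of the larger lens from above with the jaws across the lever and turned it about 75° clockwise. Then I opened the jaws, rose clear and handed the job in at 11.3 s, with the robot touching nothing.

- **Lever:** the last wrist picture put the lever at about -18.9° and the index line at -19.3°. The lever is about 0.4° off, roughly 0.5 mm at its tip. My separate estimates of the two directions differ by a few tenths of a degree, so I did not correct it further.
- **Level and drawer handle:** both match the first top image exactly, with no shift.
- **Blower, coaster and small lens:** the image match was inconclusive, and the coaster's failed outright. The arm's shadow lies over the blower and coaster, and the arm partly hides the small lens. In the last top picture all three are in their original places, and the gripper was never near them.
- **Forces:** every reading printed after a move was under about 8 N at the wrist; I did not log the force during moves.

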